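# Clamp a die-cast box in a quick-release vise

### The arm

A 6-joint arm with a two-finger parallel gripper is mounted at the origin on a cart in front of the work surface, level with it; the furniture and walls round the work are solid. World frame = base frame: x ahead of the robot, y to its left, z up, the work surface at z = 0. Lengths are in mm, angles in rad, forces in N, time in s.
With the tool pointing down it reaches from about 275 to 1000 mm from the base axis. Payload 8.4 kg.
Tool frame: the origin (TCP) lies between the finger pads; the fingertips stand 17 mm ahead of it and the grasp point (between the pads) lies 2 mm behind it (r.tcp_to_tips is the distance from the TCP to the fingertips, in mm); z points along the fingers, y is the line along which they close (so a half turn about z gives the same grasp; the last joint's range is limited). The gripper opens to 85 mm and grips with 20 to 120 N. Pads are 22 mm wide; open, the fingers measure 114 mm over their backs; the gripper's body (76 mm by 85 mm) begins 54 mm behind the grasp point. The pads swing forward as they close: fully open they stand 13 mm farther back than shut.
Start: joints at [-0.002, 0.353, 1.633, -0, 1.155, -0.002], TCP at [625.002, -0, 248.281] pointing down, gripper open.
Joint ranges: [-2.63, 2.63], [-0.92, 2.1], [0.06, 2.66], [-1.3, 4.44], [0, 2.69], [-3.02, 3.02]. Speed limits (rad/s): [2.22, 2.22, 2.79, 3.14, 3.14, 3.14].

### API

Orientations are given as [roll, pitch, yaw] about the fixed x, y, z axes, in that order (R = Rz(yaw) Ry(pitch) Rx(roll)).
In Python, from rig import r gives the robot as it stands. The module is installed in compiled form; this text tells all that it offers.
- The arm moves only by the tool apply_moves, never from a script. Its argument "series" is text: rows parted by semicolons, each of 7 numbers parted by spaces: the shift along the tool's x, y, z in cm, then the turn, a rotation vector about the tool's x, y, z in rad, then the gripper's target within -1 to 1 (shut at 1, half-way at 0, fully open at -1). In form: tx ty tz rx ry rz fingers; .... A call has exactly 10 rows; each row shifts and turns the commanded pose from where the row before left it, along the tool's axes as they then stand; what a row does not reach is not made up. A row lasts 1/12 s, in which the tool goes at most 41.7 mm and 7.16 degrees, less where a joint would pass 70% of its speed; a pose out of reach is approached as far as the arm can. A call with a gripper value outside its range is refused whole. The fingers move at their own pace and stop on an object; "squeeze" is the grip in N (left out, the last holds). Time passes only in rows, so rows that do not move let the fingers close, or fill a call up. It gives the time, the measured TCP pose, the force and the opening at its end, in the units of the state.
- r.sense(): the state, without advancing time (a new reading comes with each control period).
- r.grab_frame(name): name is "scene" or "side" or "wrist"; returns the picture (384x512x3 uint8, blue, green, red); there is no depth.
- r.camera_info(name): a dict with "K" (3x3 intrinsics, pixels), "extrinsics" (4x4, takes a point from camera to world coordinates). Camera axes: x right, y down, z forward; pixel columns grow to the right and rows downward; lengths in mm; the calibration is good to about 2 mm. A picture is of the moment at which its call begins: read the wrist's pose just before it. camera_info takes no time and is no camera call; for the wrist camera it gives the pose at the moment of the call.
- r.sign_off(): hands the job in, once; it reports no verdict.
The state is a dict: "clock": time; "qpos": joint angles; "qvel": joint speeds; "joint_efforts": joint torques, N m; "eef_pos": TCP position; "tcp_rot": TCP orientation; "contact_force": force on the tool from outside, world axes, zero at the start; "wrist_torque": the same for the moment, N m; "opening": opening from 0.0 (shut) to 1.0 (fully open).
Only numpy, scipy, OpenCV 4.12 (cv2) and the standard library are available. Lean on these libraries where they do the work, as an engineer would, in place of code of your own. Each camera call takes 0.05 s, during which the arm holds its last target. There are 200 camera calls.

### The job

Clamp the small die-cast aluminium box in the quick-release vise, ready for drilling: take it out of the tray and lay it lid up, flat on the vise's bed, in the middle of the jaws with its long sides facing them. Then squeeze the release lever to slide the jaw up to the box, let the lever spring back so that it locks, and turn the crank until the box is held tight. Leave the other parts and tools where they are.

Things in the scene. Friction and masses are not known exactly. Their poses are not given: they have to be found in the camera images.
- box_center (a point): The work: a closed die-cast aluminium box with screwed lid, 60 x 36 x 27 mm (x, y, z), 0.2 kg. The point is its centre, half-way up; x is its length, z points out of the lid. It starts lid up in the tray's wide slot: 6 mm free at its short ends (no room for fingers), about 40 mm beside its long sides. Between the jaws fingers fit only at its short ends, so set it down and take it again.
- diecast_box: The same box; the origin is the centre of its underside.
- clear_patch (a point): The middle of a clear patch of table in front of the vise, 40 mm in x and 100 mm in y, where the box can be set down and taken again by its ends.
- parts_tray: A fixed grey plastic tray, 126 mm (x) by 125 mm (y), walls 20 mm high and 3 mm thick, floor 3 mm thick; origin: centre of its underside. The wide slot (72 mm in y, 120 mm in x, middle at y = -23.5 mm) holds the box, the narrow slot (y 15.5 to 59.5 mm) a servo and a circuit board.
- vise: A low machine vise, grey paint and steel, bolted down. Origin: on the table below the middle of the fixed jaw's face; x along the jaws, y along the bed, z up. Bed top 38 mm above the table, 60 mm wide. The fixed jaw's face is the plane y = 0, 76 mm wide, top at z = 65 mm; the work lies at y < 0. Sliding jaw, carriage and crank follow towards -y. Foot flange 92 mm wide, 12 mm high.
- sliding_jaw: The sliding jaw, 76 mm wide, 22 mm thick, top 65 mm above the table; origin on the bed's top below the middle of its face, which looks to +y; axes as the vise. The screw pushes it from the carriage.
- jaw_face (a point): The middle of the sliding jaw's face, 13.5 mm above the bed; axes as the vise. At the start it is 58 to 60 mm from the fixed jaw.
- carriage (a joint): Slide of the carriage (with lever, jaw and crank) towards the fixed jaw, m: 0 open, 0.031 closed. It slides with about 3 N while the lever is squeezed; else the lever's toothed foot locks it both ways in a rack beside the bed (gaps at 6, 13, 20, 27 mm). Let go upon a tooth, the foot drops into the next gap back as the tightening screw pushes the carriage there. It starts at 6 mm.
- carriage_grip (a point): The middle of the ribbed +x face of the carriage's upright grip block (24 mm in x, 34 mm in y, top 90 mm above the table), 80 mm above the table; axes as the vise. One finger goes on this face, the other on lever_pad. There is room for fingertips down to 50 mm above the table.
- lever_pad (a point): On the release lever: the middle of the outer (-x) face of its upright thumb plate (26 mm in y, 22 mm high, top 92 mm above the table), straight across from carriage_grip: 50 mm over both faces at rest, about 44 mm squeezed.
- release_lever (a joint): Angle of the lever, rad: 0 at rest (sprung, locked), about 0.17 upon a tooth, clear of the rack from 0.19, stop at 0.28. The thumb plate's middle is 24 mm above the pivot and moves inwards (+x of the vise) against 6 N at rest, 10 N at the stop.
- screw_axis (a point): A point on the screw's axis, 56 mm above the table, 106 mm behind the jaw's face, with which it moves. The axis is parallel to the vise's y; the crank arm (8 mm thick, at this point, 41 mm long to its round end) turns in the vertical plane here.
- crank_grip (a point): The middle of the crank's handle: a black grip 14 mm thick and 42 mm long, parallel to the vise's y, 32 mm from the screw's axis and 28 mm behind the arm's plane (-y). It spins freely on its pin, so fingers that pinch it across from above can carry it round the axis without turning the hand. At its lowest it is 24 mm above the table.
- screw (a joint): Turn of the crank, rad, 0 to 8.8; growing tightens. At 0 the handle is straight above the axis; it then goes over to the vise's +x side and down: handle = axis + 32 mm (sin q along the vise's x, cos q up). One turn feeds the jaw 10 mm, 14 mm in all. It starts between 0 and 1.2. Friction 0.15 N m (5 N at the handle); it stays where left. As the box is gripped the force rises steadily; at 9 N the box is tight.
- servo_blue_mid (a point): A small servo, 34 x 13 x 30 mm, standing in the tray's narrow slot. Bystander.
- board_mini_mid (a point): A little circuit board, 17 x 27 x 11 mm, in the tray's narrow slot. Bystander.
- screwdriver_red_mid (a point): A red screwdriver, 18 x 145 x 17 mm, lying behind the vise. Bystander.
There are look-alikes about, which are no part of the job. Several things look just like the diecast_box: the one meant starts farthest to the robot's left.

How it is judged (in metres and radians):
On the way, in this order (a step that is already met when the one before it is completed fails the run):
1. the box lies lid up on the vise's bed between the jaws, let go (x of box_center in the frame of vise between -0.01 and 0.01 m and z of box_center in the frame of vise between 0.0485 and 0.0545 m and angle between the x axis of box_center and the x axis of vise, either way round below 0.1 rad and angle between box_center's own z axis and vertical below 0.1 rad and y of box_center in the frame of vise between -0.055 and -0.012 m and contact force between diecast_box and the fingers below 0.05 N), for 0.2 s.
2. the lever is squeezed and the jaw slides close to the box (value of joint release_lever above 0.18 rad and y of jaw_face in the frame of vise above -0.046 m), for 0.05 s.
At the end, for the whole second after the job is handed in: Box lid up and flat on the bed (3 mm, 0.1 rad), length along the jaws (0.1 rad), middle within 10 mm of the jaws' middle, far side against the fixed jaw (3 mm), at rest; the sliding jaw presses it with over 30 N; lever sprung back (under 0.12 rad) (x of box_center in the frame of vise between -0.01 and 0.01 m and z of box_center in the frame of vise between 0.0485 and 0.0545 m and angle between the x axis of box_center and the x axis of vise, either way round below 0.1 rad and angle between box_center's own z axis and vertical below 0.1 rad and y of box_center in the frame of vise between -0.021 and -0.014 m and contact force between sliding_jaw and diecast_box above 30 N and value of joint release_lever below 0.12 rad and linear speed of diecast_box below 0.01 m/s); the robot touches nothing.
It fails at once if the servo is pushed more than 30 mm away (distance of servo_blue_mid from where it was at the start of the episode above 0.03 m).
It fails at once if the circuit board is pushed more than 30 mm away (distance of board_mini_mid from where it was at the start of the episode above 0.03 m).
It fails at once if the screwdriver is pushed more than 30 mm away (distance of screwdriver_red_mid from where it was at the start of the episode above 0.03 m).
It also fails if it takes over 70 s, if anything falls off the work surface, if the arm or the gripper's body presses on something with over 40 N, if the wrist force passes 120 N, or if a joint passes its speed limit or range.

## Working session

There is one attempt and no reset: what is moved stays moved. The work goes in short steps, Python scripts to look and compute and a tool call to move; the robot and the scene stay as the last step left them, time stands still between calls to the robot, and variables do not carry over. Pictures are saved under pics/ and viewed, on a budget of 16 in all, crops included, one or two more only if the job needs it, and the job is handed in when it is done.

Besides the shell and the picture viewer there is one more tool, called as name(argument=value, ...) on one line, values as JSON. apply_moves: Moves the arm, as the interface text tells. Its arguments: {"type":"object","properties":{"series":{"type":"string"},"squeeze":{"type":"number"}},"required":["series"]}

```bash
mkdir -p pics
python3 - <<'E'
from rig import r
import cv2,numpy as np
s=r.sense(); print(s['clock'],s['eef_pos'],s['tcp_rot'],r.tcp_to_tips)
a=r.grab_frame('scene'); b=r.grab_frame('side')
cv2.imwrite('pics/scene.png',a);cv2.imwrite('pics/side.png',b)
for n in('scene','side','wrist'):
    c=r.camera_info(n);print(n,np.round(c['K'],1).tolist(),np.round(c['extrinsics'],3).tolist())
E
```

```text
0.0 [ 6.24544031e+02 -9.10992467e-03  2.47568596e+02] [-3.14019011e+00 -4.01601944e-06  1.57081753e+00] 17.0
scene [[480.5, 0.0, 256.1], [0.0, 480.5, 184.4], [0.0, 0.0, 1.0]] [[-0.843, -0.396, 0.363, 230.568], [-0.537, 0.596, -0.597, 386.592], [0.02, -0.699, -0.715, 726.061], [0.0, 0.0, 0.0, 1.0]]
side [[419.4, 0.0, 250.4], [0.0, 419.4, 190.6], [0.0, 0.0, 1.0]] [[-0.944, -0.209, 0.255, 320.851], [-0.329, 0.541, -0.774, 547.844], [0.024, -0.815, -0.58, 591.656], [0.0, 0.0, 0.0, 1.0]]
wrist [[337.0, 0.0, 259.4], [0.0, 337.0, 195.0], [0.0, 0.0, 1.0]] [[1.0, 0.001, -0.001, 626.316], [0.0, -0.949, -0.316, 82.005], [-0.001, 0.316, -0.949, 372.343], [0.0, 0.0, 0.0, 1.0]]
```

View pics/scene.png

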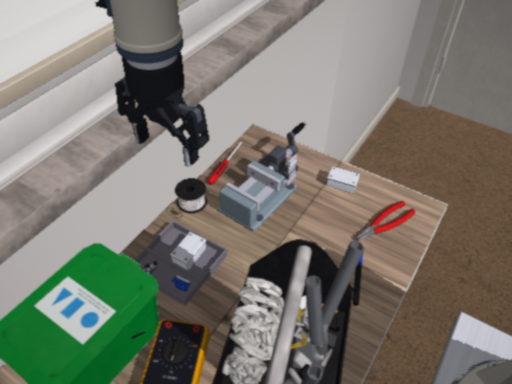

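View pics/side.png

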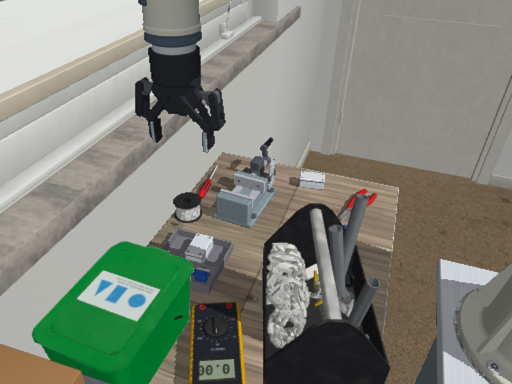

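```bash
cat > h.py <<'E'
from rig import r
import cv2,numpy as np
def ray(n,u,v,z,ci=None):
    c=ci or r.camera_info(n);K=np.array(c['K']);E=np.array(c['extrinsics'])
    d=E[:3,:3]@np.linalg.solve(K,[u,v,1]);o=E[:3,3]
    return o+d*(z-o[2])/d[2]
def proj(n,p,ci=None):
    c=ci or r.camera_info(n);K=np.array(c['K']);E=np.array(c['extrinsics'])
    q=K@(E[:3,:3].T@(np.array(p)-E[:3,3]));return q[:2]/q[2]
E
python3 - <<'E'
from h import *
for n,pts in {'scene':[(188,247,25),(343,178,27),(243,195,65)],'side':[(202,246,25),(312,178,27),(243,190,65)]}.items():
    for u,v,z in pts: print(n,u,v,np.round(ray(n,u,v,z)))
a=cv2.imread('pics/scene.png')[115:305,130:365]
cv2.imwrite('pics/c1.png',cv2.resize(a,None,fx=3.15,fy=3.15,interpolation=cv2.INTER_CUBIC))
E
```

```text
scene 188 247 [604.   2.  25.]
scene 343 178 [ 446. -312.   27.]
scene 243 195 [ 572. -128.   65.]
side 202 246 [597.   2.  25.]
side 312 178 [ 446. -310.   27.]
side 243 190 [ 568. -152.   65.]
```

View pics/c1.png

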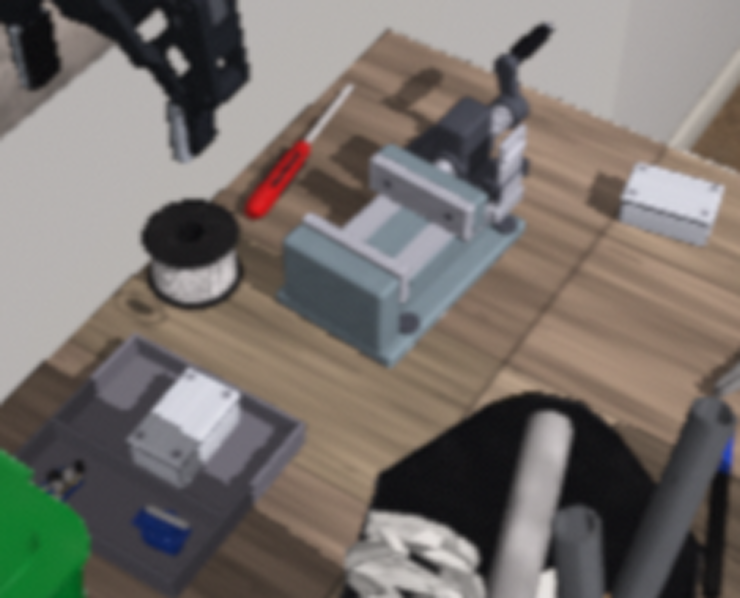

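The crop shows the tray box at about scene (188,247), i.e. world (600,2). Its look-alike on the table at scene (343,178) is at (446,-312). The tray box is farthest left (largest y) and sits in the tray, so it is the one meant. The vise has its fixed jaw nearest the tray, and the lever plate faces the robot.

Run:
```python
from h import *
b=r.grab_frame('wrist'); cv2.imwrite('pics/w1.png',b)
cv2.imwrite('pics/w1b.png',cv2.resize(b,None,fx=1.5,fy=1.5,interpolation=cv2.INTER_CUBIC))
```

```text
(no output)
```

View pics/w1b.png

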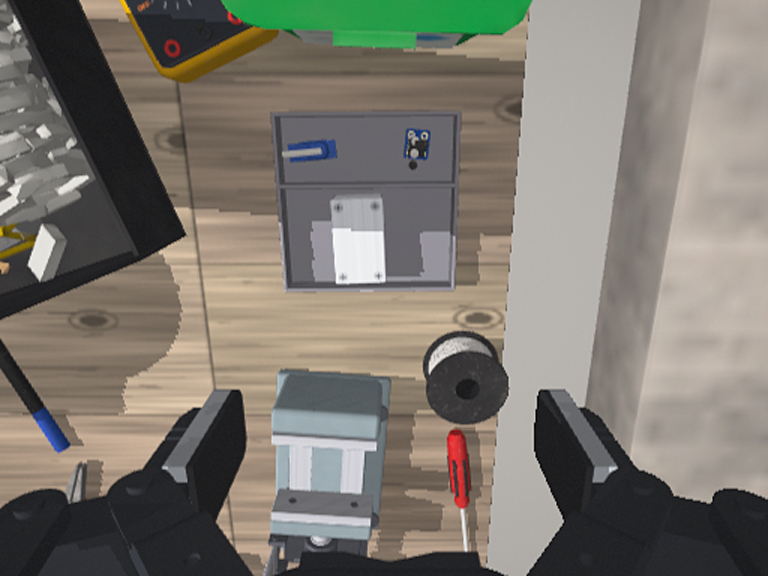

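The wrist view (×1.5) shows these:
- **Box lid:** corners at about (332,198), (382,194), (385,281) and (334,285).
- **Fixed jaw:** steel top strip at (273..377, 433..445).
- **Sliding jaw:** top at v≈490..525.
- **Clutter:** a spool and a screwdriver at +x, a tool bag at -x.

Run:
```python
from h import *
a=cv2.imread('pics/w1.png')
W=lambda u,v,z:np.round(ray('wrist',u/1.5,v/1.5,z),1)
for p in [(332,198),(382,194),(385,281),(334,285)]: print('lid',W(*p,30))
for p in [(271,113),(461,111),(455,291),(286,291)]: print('tray rim',W(*p,20))
for p in [(272,444),(377,444),(276,372),(390,378)]: print('fixed',W(*p,65))
for p in [(275,490),(373,490),(271,532),(371,538)]: print('slid',W(*p,65))
print('bag edge',W(185,238,0),W(185,238,100),'pen',W(68,446,0),'spool',W(425,385,40),'white',W(47,252,30))
g=cv2.cvtColor(a,cv2.COLOR_BGR2GRAY)
for c in (195,215,235): print(c,[(i,int(g[i,c])) for i in range(284,360,1)])
```

```text
lid [587.5  34.9  30. ]
lid [621.1  37.6  30. ]
lid [623.  -23.4  30. ]
lid [586.8 -26.4  30. ]
tray rim [548.2  88.9  20. ]
tray rim [673.1  90.2  20. ]
tray rim [674.3 -34.2  20. ]
tray rim [550.2 -34.2  20. ]
fixed [ 542.6 -134.2   65. ]
fixed [ 617.3 -134.1   65. ]
fixed [549.4 -77.1  65. ]
fixed [626.6 -81.6  65. ]
slid [ 541.9 -173.9   65. ]
slid [ 614.1 -173.8   65. ]
slid [ 536.1 -212.6   65. ]
slid [ 612.1 -218.2   65. ]
bag edge [472.8   1.    0. ] [514.   22.7 100. ] pen [ 348.3 -182.1    0. ] spool [ 652.4 -100.6   40. ] white [387.8  -2.5  30. ]
195 [(284, 170), (285, 169), (286, 168), (287, 161), (288, 137), (289, 112), (290, 129), (291, 187), (292, 212), (293, 210), (294, 214), (295, 214), (296, 205), (297, 205), (298, 212), (299, 212), (300, 213), (301, 211), (302, 211), (303, 211), (304, 212), (305, 212), (306, 211), (307, 211), (308, 212), (309, 212), (310, 212), (311, 213), (312, 213), (313, 213), (314, 214), (315, 213), (316, 213), (317, 213), (318, 212), (319, 212), (320, 214), (321, 214), (322, 212), (323, 214), (324, 214), (325, 218), (326, 172), (327, 100), (3
[... 1502 characters left out ...]
01, 215), (302, 213), (303, 213), (304, 213), (305, 212), (306, 214), (307, 213), (308, 212), (309, 213), (310, 213), (311, 213), (312, 213), (313, 212), (314, 212), (315, 212), (316, 212), (317, 212), (318, 212), (319, 212), (320, 211), (321, 212), (322, 211), (323, 212), (324, 211), (325, 209), (326, 212), (327, 214), (328, 190), (329, 132), (330, 107), (331, 109), (332, 108), (333, 109), (334, 92), (335, 62), (336, 57), (337, 63), (338, 92), (339, 110), (340, 107), (341, 108), (342, 110), (343, 107), (344, 143), (345, 191), (346, 205), (347, 206), (348, 208), (349, 212), (350, 185), (351, 154), (352, 164), (353, 167), (354, 166), (355, 167), (356, 167), (357, 168), (358, 151), (359, 103)]
```

Run:
```python
from h import *
a=cv2.imread('pics/w1.png');g=cv2.cvtColor(a,cv2.COLOR_BGR2GRAY)
W=lambda u,v,z:np.round(ray('wrist',u,v,z),1)
for p in [(195,297.1),(215,298.3),(235,299.6)]: print('fixed',W(*p,65))
for p in [(195,341.9),(215,343),(235,344.6)]: print('slid',W(*p,65))
for v in (293,295,297,345,347): print(v,[(i,int(g[v,i])) for i in list(range(176,188))+list(range(244,256))])
print(s:=r.camera_info('wrist')['extrinsics'])
```

```text
fixed [ 557.1 -135.5   65. ]
fixed [ 578.4 -137.    65. ]
fixed [ 599.8 -138.6   65. ]
slid [ 553.5 -194.6   65. ]
slid [ 576.  -196.1   65. ]
slid [ 598.4 -198.3   65. ]
293 [(176, 157), (177, 157), (178, 157), (179, 156), (180, 157), (181, 221), (182, 214), (183, 214), (184, 212), (185, 212), (186, 213), (187, 213), (244, 107), (245, 103), (246, 104), (247, 104), (248, 102), (249, 103), (250, 104), (251, 104), (252, 116), (253, 115), (254, 116), (255, 113)]
295 [(176, 158), (177, 159), (178, 159), (179, 155), (180, 157), (181, 211), (182, 207), (183, 215), (184, 218), (185, 217), (186, 217), (187, 219), (244, 208), (245, 210), (246, 207), (247, 207), (248, 204), (249, 205), (250, 204), (251, 132), (252, 113), (253, 115), (254, 115), (255, 111)]
297 [(176, 157), (177, 157), (178, 156), (179, 155), (180, 155), (181, 153), (182, 151), (183, 149), (184, 178), (185, 175), (186, 169), (187, 161), (244, 212), (245, 211), (246, 211), (247, 209), (248, 210), (249, 211), (250, 220), (251, 117), (252, 113), (253, 116), (254, 115), (255, 108)]
345 [(176, 146), (177, 147), (178, 147), (179, 147), (180, 173), (181, 213), (182, 212), (183, 212), (184, 211), (185, 211), (186, 211), (187, 210), (244, 162), (245, 162), (246, 159), (247, 98), (248, 70), (249, 73), (250, 75), (251, 66), (252, 72), (253, 107), (254, 105), (255, 103)]
347 [(176, 152), (177, 151), (178, 152), (179, 152), (180, 150), (181, 164), (182, 152), (183, 154), (184, 164), (185, 169), (186, 169), (187, 171), (244, 205), (245, 208), (246, 219), (247, 97), (248, 69), (249, 74), (250, 74), (251, 72), (252, 72), (253, 102), (254, 99), (255, 99)]
[[ 9.99999189e-01  5.63964874e-04 -1.14197408e-03  6.26358151e+02]
 [ 1.74322918e-04 -9.48789159e-01 -3.15909957e-01  8.20053983e+01]
 [-1.26165475e-03  3.15909501e-01 -9.48788488e-01  3.72436882e+02]
 [ 0.00000000e+00  0.00000000e+00  0.00000000e+00  1.00000000e+00]]
```

Measured so far:
- **Box:** (604.6, 5.7), length along world y.
- **Vise:** origin about (579, -137), yaw about -0.075.
- **Checks:** jaw gap 59.1 mm (given 58–60), lid about 61×35 mm, jaw width 75 mm. All agree with the sizes given.

Next I move above the box.

apply_moves(series="0.1 -0.4 3 0 0 0 -0.4;0.1 -0.4 3 0 0 0 -0.4;0.1 -0.4 3 0 0 0 -0.4;0.1 -0.4 3 0 0 0 -0.4;0.15 -0.4 3 0 0 0 -0.4;0 0 2 0 0 0 -0.4;0 0 1 0 0 0 -0.4;0 0 0 0 0 0 -0.4;0 0 0 0 0 0 -0.4;0 0 0 0 0 0 -0.4", squeeze=30)

```text
clock: 0.98
eef_pos: [606.2, 5.5, 69.7]
tcp_rot: [3.139, -0.0, 1.571]
contact_force: [-0.1, 0.3, 1.1]
opening: 0.699
```

Run:
```python
from h import *
s=r.sense();print(s['eef_pos'],s['opening'])
b=r.grab_frame('wrist'); cv2.imwrite('pics/w2.png',b)
```

```text
[606.19118926   5.47705003  69.66445467] 0.6993543224317671
```

View pics/w2.png

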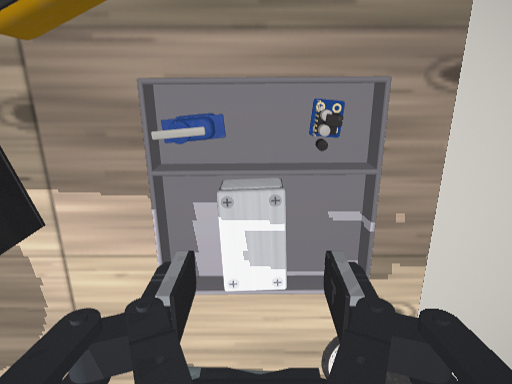

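The lid is at (218..288, 189..291), midway between the open fingers. I check its centre numerically, then descend.

Run:
```python
from h import *
for p in [(218,190),(285,189),(288,290),(222,291)]: print(np.round(ray('wrist',*p,30),1))
```

```text
[586.7  35.4  30. ]
[621.   35.9  30. ]
[624.2 -24.2  30. ]
[586.7 -24.8  30. ]
```

apply_moves(series="0 0 1 0 0 0 -0.4;0 0 1 0 0 0 -0.4;0 0 1 0 0 0 -0.4;0 -0.1 0.8 0 0 0 -0.4;0 0 0.6 0 0 0 -0.4;0 0 0 0 0 0 -0.4;0 0 0 0 0 0 0.5;0 0 0 0 0 0 1;0 0 0 0 0 0 1;0 0 0 0 0 0 1", squeeze=30)

```text
clock: 1.87
eef_pos: [604.2, 5.5, 24.6]
tcp_rot: [3.141, 0.0, 1.571]
contact_force: [0.0, 0.7, -2.4]
opening: 0.42
```

apply_moves(series="0 0 -2 0 0 0 1;0 0 -3 0 0 0 1;0 0 -3 0 0 0 1;-2 -0.6 0 0 0 0 1;-2.6 -1.8 0 0 0 0 1;-2.6 -2.5 0 0 0 0 1;-2.6 -2.5 0 0 0 0 1;-2 -2.5 0 0 0 0 1;-0.8 -2.5 0 0 0 0 1;0 0 2 0 0 0 1")

```text
clock: 2.7
eef_pos: [476.9, -122.1, 86.3]
tcp_rot: [3.141, 0.001, 1.569]
contact_force: [0.6, -0.2, -2.0]
opening: 0.415
```

Run:
```python
from h import *
b=r.grab_frame('wrist'); cv2.imwrite('pics/w3.png',b)
```

```text
(no output)
```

View pics/w3.png

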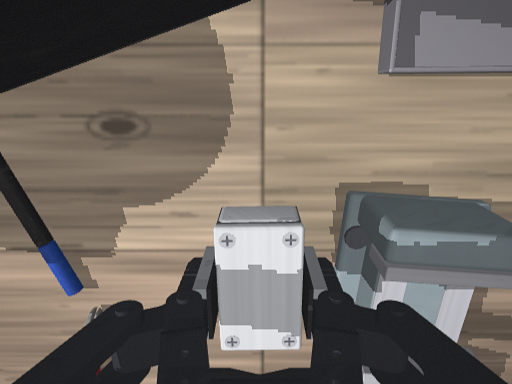

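apply_moves(series="0 0 2 0 0 0 1;0 0 2 0 0 0 1;0 0 1.3 0 0 0 1;0 0 0.6 0 0 0 1;0 0 0.35 0 0 0 1;0 0 0 0 0 0 1;0 0 0 0 0 0 0;0 0 0 0 0 0 -0.1;0 0 0 0 0 0 -0.1;0 0 -1 0 0 0 -0.1")

```text
clock: 3.58
eef_pos: [479.4, -120.3, 31.4]
tcp_rot: [-3.14, -0.0, 1.571]
contact_force: [0.5, -0.0, -0.0]
opening: 0.546
```

apply_moves(series="0 0 -2.5 0 0 0 -0.1;0 0 -2 0 0 0 -0.5;0 0 0 0 0 0.12 -1;0 0 0 0 0 0.12 -1;0 0 0 0 0 0.12 -1;0 0 0 0 0 0.12 -1;0 0 0 0 0 0.12 -1;0 0 0 0 0 0.12 -1;0 0 0 0 0 0.12 -1;0 0 0 0 0 0.12 -1")

```text
clock: 4.42
eef_pos: [480.3, -120.6, 77.8]
tcp_rot: [3.141, -0.001, 0.605]
contact_force: [0.3, 0.5, 0.2]
opening: 1.0
```

apply_moves(series="0 0 0 0 0 0.12 -1;0 0 0 0 0 0.12 -1;0 0 0 0 0 0.12 -1;0 0 0 0 0 0.12 -1;0 0 0 0 0 0.12 -1;0 0 0 0 0 0 -1;0 0 0 0 0 0 -1;0 0 0 0 0 0 -1;0 0 0 0 0 0 -1;0 0 0 0 0 0 -1")

```text
clock: 5.25
eef_pos: [480.0, -120.5, 76.9]
tcp_rot: [3.142, -0.0, 0.013]
contact_force: [-0.0, -0.4, -0.4]
opening: 0.998
```

Run:
```python
from h import *
b=r.grab_frame('wrist'); cv2.imwrite('pics/w4.png',b)
h=cv2.cvtColor(b,cv2.COLOR_BGR2HSV);m=((h[...,1]<25)&(h[...,2]>100)).astype(np.uint8)
n,l,st,ce=cv2.connectedComponentsWithStats(m)
for i in range(1,n):
    if st[i,4]>800:
        rc=cv2.minAreaRect(np.argwhere(l==i)[:,::-1].astype(np.float32)); print(st[i],rc)
        print([np.round(ray('wrist',*p,27),1).tolist() for p in cv2.boxPoints(rc)])
```

```text
[  35    0   66  111 3421] ((67.5, 55.0), (110.0, 65.0), 90.0)
[[597.4, -15.6, 27.0], [597.8, -45.3, 27.0], [548.7, -38.6, 27.0], [548.3, -5.9, 27.0]]
[  273     0   175   140 10595] ((360.0, 69.5), (139.0, 174.0), 90.0)
[[598.8, -124.5, 27.0], [599.8, -204.1, 27.0], [536.4, -216.1, 27.0], [535.2, -126.1, 27.0]]
[ 443    0   61  155 3043] ((471.8349914550781, 75.67486572265625), (19.801523208618164, 162.53378295898438), 15.592809677124023)
[[529.9, -213.9, 27.0], [602.1, -220.6, 27.0], [600.0, -229.9, 27.0], [527.2, -224.4, 27.0]]
[ 209  190  108   70 7144] ((262.5, 224.5), (69.0, 107.0), 90.0)
[[507.1, -92.0, 27.0], [507.9, -150.1, 27.0], [465.7, -152.9, 27.0], [464.9, -90.5, 27.0]]
```

View pics/w4.png

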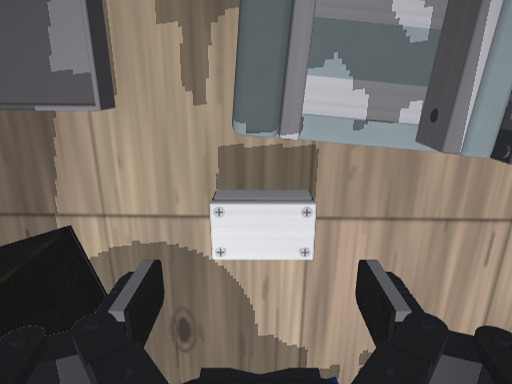

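The box sits at about (262,230) px, centred between the fingers, with its ends facing them. I check the vise estimate by projecting its corners, then grip.

Run:
```python
from h import *
for q in [(541.1,-134.3,65),(536.7,-193,65)]: print(proj('wrist',q))
for p in [(297,138),(418,147),(290,0),(312,0),(443,0)]: print(p,np.round(ray('wrist',*p,65),1))
g=cv2.cvtColor(cv2.imread('pics/w4.png'),cv2.COLOR_BGR2GRAY)
for v in (20,60,100,130): print(v,g[v,280:320].tolist(),g[v,410:475].tolist())
for p in [(211,202),(315,200),(313,259),(213,259)]: print('lid',np.round(ray('wrist',*p,27),1))
```

```text
[297.2003602  139.65227787]
[439.87314111 152.17029341]
(297, 138) [ 541.8 -134.2   65. ]
(418, 147) [ 538.7 -183.7   65. ]
(290, 0) [ 591.  -129.3   65. ]
(312, 0) [ 591.1 -137.2   65. ]
(443, 0) [ 591.7 -184.1   65. ]
20 [94, 96, 94, 92, 91, 87, 87, 85, 84, 76, 66, 72, 87, 110, 119, 122, 122, 123, 121, 122, 122, 123, 124, 124, 124, 125, 124, 123, 122, 122, 121, 120, 110, 96, 101, 101, 100, 100, 101, 102] [175, 175, 174, 174, 174, 174, 174, 174, 174, 175, 174, 174, 175, 175, 174, 175, 174, 175, 175, 174, 176, 111, 115, 117, 117, 117, 117, 116, 118, 116, 116, 117, 117, 99, 70, 72, 73, 74, 73, 74, 73, 71, 73, 73, 71, 73, 71, 71, 72, 73, 74, 72, 75, 73, 76, 73, 74, 72, 73, 72, 71, 73, 74, 72, 71]
60 [90, 90, 88, 87, 85, 75, 65, 75, 103, 117, 123, 123, 123, 123, 123, 124, 124, 124, 125, 128, 126, 126, 124, 123, 125, 123, 122, 112, 95, 101, 101, 102, 102, 102, 101, 101, 102, 100, 100, 100] [99, 100, 98, 98, 99, 98, 97, 98, 98, 98, 98, 98, 98, 99, 98, 96, 98, 97, 98, 97, 97, 98, 98, 98, 77, 72, 74, 76, 77, 75, 73, 74, 75, 75, 75, 74, 74, 74, 74, 76, 75, 76, 77, 78, 76, 74, 75, 74, 76, 74,
[... 464 characters left out ...]
, 89, 105, 110, 116, 116, 115, 115, 115, 116, 116, 117, 119, 120, 118, 118, 155, 178, 175, 178, 165]
130 [91, 115, 123, 122, 123, 121, 122, 123, 123, 123, 124, 126, 125, 125, 125, 125, 124, 125, 116, 98, 91, 102, 145, 155, 153, 152, 152, 152, 150, 150, 150, 149, 150, 148, 148, 148, 148, 149, 150, 149] [145, 146, 146, 145, 145, 146, 146, 120, 76, 78, 78, 78, 78, 77, 76, 77, 78, 75, 78, 77, 76, 76, 77, 77, 76, 78, 77, 78, 77, 77, 78, 77, 76, 79, 78, 76, 75, 90, 107, 112, 119, 119, 116, 118, 117, 117, 117, 118, 120, 120, 119, 119, 119, 119, 157, 184, 148, 102, 116, 122, 126, 129, 131, 135, 139]
lid [500.2 -92.9  27. ]
lid [ 502.1 -150.    27. ]
lid [ 465.7 -151.2   27. ]
lid [465.  -92.9  27. ]
```

apply_moves(series="0 0 1.5 0 0 0 -1;0 0 1.5 0 0 0 -1;0 0 1.2 0 0 0 -1;0 0 0.8 0 0 0 -1;0 0 0.4 0 0 0 -1;0 0 0 0 0 0 1;0 0 0 0 0 0 1;0 0 0 0 0 0 1;0 0 0 0 0 0 1;0 0 0 0 0 0 1")

```text
clock: 6.13
eef_pos: [480.3, -120.6, 23.3]
tcp_rot: [3.141, -0.001, 0.011]
contact_force: [-0.4, -0.1, 1.0]
opening: 0.694
```

apply_moves(series="0 0 -2 0 0 0 1;0 0 -3.5 0 0 0 1;0 0 -3.5 0 0 0 1;2.4 1 0 0 0 0 1;2.5 1 0 0 0 0 1;2.4 1 0 0 0 0 1;2.4 1 0 0 0 0 1;0 0 0 0 0 -0.12 1;0 0 0 0 0 -0.12 1;0 0 0 0 0 -0.12 1")

```text
clock: 6.97
eef_pos: [577.5, -159.5, 112.6]
tcp_rot: [-3.141, 0.0, 0.377]
contact_force: [0.9, -0.0, -1.7]
opening: 0.689
```

apply_moves(series="0 0 0 0 0 -0.12 1;0 0 0 0 0 -0.12 1;0 0 0 0 0 -0.12 1;0 0 0 0 0 -0.12 1;0 0 0 0 0 -0.12 1;0 0 0 0 0 -0.12 1;0 0 0 0 0 -0.12 1;0 0 0 0 0 -0.12 1;0 0 0 0 0 -0.12 1;0 0 0 0 0 -0.05 1")

```text
clock: 7.8
eef_pos: [577.2, -159.4, 112.8]
tcp_rot: [-3.141, -0.0, 1.508]
contact_force: [1.0, -0.4, -2.3]
opening: 0.696
```

Run:
```python
from h import *
s=r.sense();print(s['eef_pos'],s['tcp_rot'],s['opening'])
b=r.grab_frame('wrist'); cv2.imwrite('pics/w5.png',b)
```

```text
[ 577.19659947 -159.37769183  112.825792  ] [-3.14138637e+00 -2.88830474e-05  1.50776785e+00] 0.6964952599870984
```

View pics/w5.png

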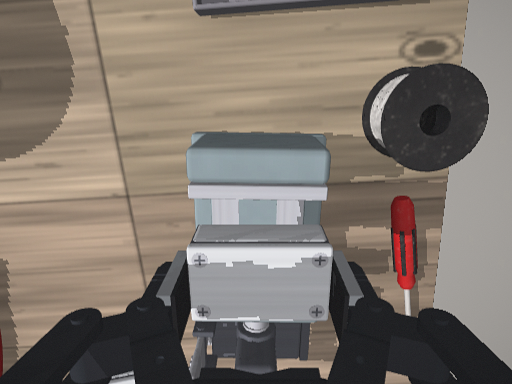

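The box is held between the fingers, square to the vise. The fixed jaw strip is at (188..328, 185..198) px. I compute the offset.

Run:
```python
from h import *
g=cv2.cvtColor(cv2.imread('pics/w5.png'),cv2.COLOR_BGR2GRAY)
for c in (215,295): print(c,g[178:206,c].tolist())
L,R=ray('wrist',188,198.5,65),ray('wrist',328,198.5,65)
print(L,R,(L+R)/2,np.arctan2(R[1]-L[1],R[0]-L[0]))
m=(L+R)/2;y=-.067
p=np.array(r.sense()['eef_pos'])-m;print('tcp in vise',p[0]*np.cos(y)+p[1]*np.sin(y),-p[0]*np.sin(y)+p[1]*np.cos(y))
```

```text
215 [151, 142, 135, 131, 108, 93, 96, 145, 186, 195, 196, 195, 195, 196, 198, 201, 200, 199, 199, 198, 183, 185, 198, 198, 198, 198, 197, 197]
295 [156, 153, 145, 136, 128, 106, 90, 96, 137, 177, 190, 193, 194, 194, 195, 198, 198, 198, 197, 195, 197, 181, 181, 196, 196, 195, 196, 195]
[ 541.48338847 -134.44497909   65.        ] [ 617.13751217 -139.19195207   65.        ] [ 579.31045032 -136.81846558   65.        ] -0.06266357701236519
tcp in vise -0.6285728143573643 -22.61026852079645
```

apply_moves(series="0 0 1.5 0 0 0 1;0 0 1.5 0 0 0 1;0 0 1 0 0 0 1;0 0 0.6 0 0 0 1;0 0 0.3 0 0 0 1;0 0 0.2 0 0 0 1;0 0 0 0 0 0 1;0 0 0 0 0 0 1;0 0 0 0 0 0 -0.6;0 0 0 0 0 0 -0.8")

```text
clock: 8.68
eef_pos: [578.0, -159.6, 62.5]
tcp_rot: [3.14, 0.0, 1.501]
contact_force: [-0.9, 0.3, 0.2]
opening: 0.898
```

apply_moves(series="0 0 0 0 0 0 -0.8;0 0 0 0 0 0 -0.8;0 0 0 0 0 0 -0.8;0 0 -2 0 0 0 -0.8;0 0 -3 0 0 0 -0.8;0 0 -3 0 0 0 -0.8;-2 0 -3 0 0 0 -0.8;-2 0 -3 0 0 0 -0.8;-1 0 -2 0 0 0 -0.8;0 0 0 0 0 0 -0.8")

```text
clock: 9.52
eef_pos: [576.2, -212.1, 227.0]
tcp_rot: [3.134, 0.003, 1.499]
contact_force: [0.6, -0.7, 0.2]
opening: 0.903
```

Run:
```python
from h import *
s=r.sense();print(s['eef_pos'],s['tcp_rot'],s['opening'])
b=r.grab_frame('wrist'); cv2.imwrite('pics/w6.png',b)
cv2.imwrite('pics/w6b.png',cv2.resize(b[60:384,100:420],None,fx=1.8,fy=1.8,interpolation=cv2.INTER_CUBIC))
```

```text
[ 576.16982582 -212.08052459  226.99855527] [3.13387443e+00 2.88446033e-03 1.49941329e+00] 0.9028555198582888
```

View pics/w6b.png

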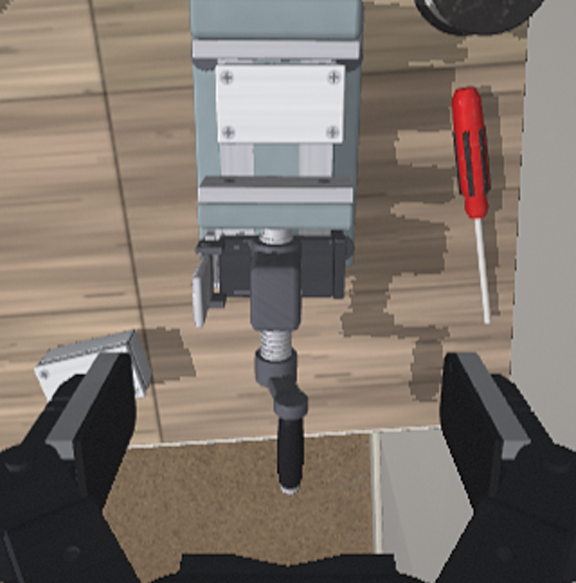

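The box lies square on the bed, against neither jaw. The grip block top is near crop (250..300, 262..330), the thumb plate near (200,290), and the crank handle near (290,400..490), close to the top of its circle.

```bash
cat >> h.py <<'E'
O=np.array([579.2,-136.9]);Y=-.072
def tov(p): d=np.array(p[:2])-O;return np.round([d[0]*np.cos(Y)+d[1]*np.sin(Y),-d[0]*np.sin(Y)+d[1]*np.cos(Y)],1)
def tow(x,y): return np.round([O[0]+x*np.cos(Y)-y*np.sin(Y),O[1]+x*np.sin(Y)+y*np.cos(Y)],1)
E
python3 - <<'E'
from h import *
C=lambda u,v,z:tov(ray('wrist',100+u/1.8,60+v/1.8,z))
print('box',[C(*p,65).tolist() for p in[(217,66),(343,66),(340,143),(218,143)]])
print('fix',C(193,59,65),C(359,59,65),'slid',C(201,186,65),C(355,186,65))
print('block',[C(*p,90).tolist() for p in[(250,268),(300,268),(298,331),(252,331)]])
print('plate',[C(*p,92).tolist() for p in[(194,282),(205,250),(207,318),(195,325)]])
print('arm z56',C(275,372,56),'handle ends',C(290,410,88),C(290,490,88))
E
```

```text
box [[-28.0, -2.8], [28.7, -2.7], [28.3, -37.4], [-28.8, -37.4]]
fix [-38.7   0.2] [35.7  0.3] slid [-37.6 -57.9] [ 36.1 -57.9]
block [[-13.5, -90.4], [9.3, -90.4], [8.6, -122.3], [-13.1, -122.2]]
plate [[-39.0, -96.4], [-33.4, -80.9], [-33.8, -114.5], [-39.6, -118.1]]
arm z56 [  -3.  -164.3] handle ends [   5. -167.] [   5.1 -215.8]
```

apply_moves(series="-1 -0.6 1 0 0 0 -1;-1 -0.5 2 0 0 0 -1;-1.1 -0.5 2 0 0 0 -1;0 0 2.5 0 0 0 -1;0 0 2.5 0 0 0 -1;0 0 2 0 0 0 -1;0 0 1.6 0 0 0 -1;0 0 1 0 0 0 -1;0 0 0.5 0 0 0 -1;0 0 0 0 0 0 -1")

```text
clock: 10.4
eef_pos: [554.4, -238.5, 68.8]
tcp_rot: [-3.138, -0.001, 1.501]
contact_force: [-0.7, 0.7, 0.5]
opening: 1.0
```

apply_moves(series="0 0 0 0 0 0 0;0 0 0 0 0 0 1;0 0 0 0 0 0 1;0 0 0 0 0 0 1;0 0 0 0 0 0 1;0 0 0 0 0 0 1;0 0 0 0 0 0 1;0 0 0 0 0 0 1;0 0 0 0 0 0 1;0 0 0 0 0 0 1", squeeze=40)

```text
clock: 11.23
eef_pos: [557.0, -239.5, 72.2]
tcp_rot: [3.139, 0.001, 1.501]
contact_force: [3.8, 0.4, 7.0]
opening: 0.563
```

apply_moves(series="0 0 0 0 0 0 1;0 0 0 0 0 0 1;0 0 0 0 0 0 1;0 0 0 0 0 0 1;0 0 0 0 0 0 1;0 0 0 0 0 0 1;0 0 0 0 0 0 1;0 0 0 0 0 0 1;0 0 0 0 0 0 1;0 0 0 0 0 0 1", squeeze=60)

```text
clock: 12.07
eef_pos: [557.3, -239.5, 72.4]
tcp_rot: [3.139, 0.001, 1.501]
contact_force: [5.8, 0.5, 7.9]
opening: 0.552
```

Run:
```python
from h import *
s=r.sense();print(s['eef_pos'],s['tcp_rot'],s['opening'],s['contact_force'])
b=r.grab_frame('wrist'); cv2.imwrite('pics/w7.png',b)
a=r.grab_frame('scene')
A=cv2.resize(a[100:240,200:330],(400,430),interpolation=cv2.INTER_CUBIC)
B=cv2.resize(b[150:384,150:368],(400,430),interpolation=cv2.INTER_CUBIC)
cv2.imwrite('pics/w7b.png',np.hstack([A,B]))
```

```text
[ 557.29495873 -239.51128503   72.42073494] [3.13886377e+00 8.36959907e-04 1.50085279e+00] 0.5519555689116306 [5.79971974 0.5307462  7.88229884]
```

View pics/w7b.png

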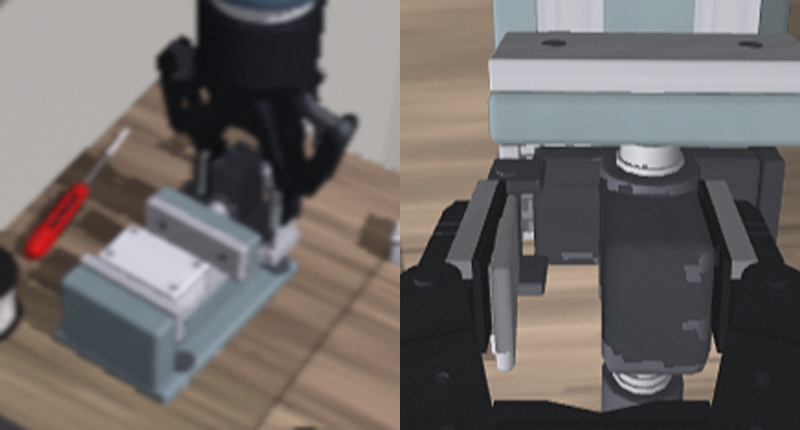

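The left pad is on the thumb plate and the right pad is on the block. The pads sit low on the plate and the hand is a few mm too far to -x, so the lever is only half squeezed. I reposition higher and to +x.

apply_moves(series="0 0 0 0 0 0 -0.4;0 0 0 0 0 0 -0.4;0 0.2 -0.6 0 0 0 -0.4;0 0.3 -0.6 0 0 0 -0.4;0 0 -0.4 0 0 0 -0.4;0 0 0 0 0 0 0;0 0 0 0 0 0 1;0 0 0 0 0 0 1;0 0 0 0 0 0 1;0 0 0 0 0 0 1", squeeze=50)

```text
clock: 13.0
eef_pos: [559.7, -239.3, 87.9]
tcp_rot: [-3.139, -0.0, 1.501]
contact_force: [-6.8, 1.8, 13.8]
opening: 0.497
```

apply_moves(series="0 0 0 0 0 0 1;0 0 0 0 0 0 1;0 0 0 0 0 0 1;0 0 0 0 0 0 1;0 0 0 0 0 0 1;0 0 0 0 0 0 1;0 0 0 0 0 0 1;0 0 0 0 0 0 1;0 0 0 0 0 0 1;0 0 0 0 0 0 1")

```text
clock: 13.83
eef_pos: [559.7, -239.3, 87.9]
tcp_rot: [-3.139, -0.0, 1.501]
contact_force: [-6.8, 1.5, 14.0]
opening: 0.5
```

apply_moves(series="0.2 0 0 0 0 0 1;0.3 0 0 0 0 0 1;0.3 0 0 0 0 0 1;0.3 0 0 0 0 0 1;0.3 0 0 0 0 0 1;0.3 0 0 0 0 0 1;0.2 0 0 0 0 0 1;0 0 0 0 0 0 1;0 0 0 0 0 0 1;0 0 0 0 0 0 1")

```text
clock: 14.67
eef_pos: [561.1, -220.4, 87.9]
tcp_rot: [-3.14, -0.0, 1.501]
contact_force: [-6.6, 1.4, 13.4]
opening: 0.501
```

apply_moves(series="0.15 0 0 0 0 0 1;0.1 0 0 0 0 0 1;0 0 0 0 0 0 1;0 0 0 0 0 0 1;0 0 0 0 0 0 1;0 0 0 0 0 0 1;0 0 0 0 0 0 1;0 0 0 0 0 0 1;0 0 0 0 0 0 1;0 0 0 0 0 0 1")

```text
clock: 15.5
eef_pos: [561.3, -218.2, 87.9]
tcp_rot: [-3.14, 0.0, 1.501]
contact_force: [-7.5, -0.0, 12.9]
opening: 0.496
```

Run:
```python
from h import *
s=r.sense();print(s['eef_pos'],s['opening'],s['contact_force'])
b=r.grab_frame('wrist'); cv2.imwrite('pics/w8.png',b)
cv2.imwrite('pics/w8b.png',cv2.resize(b[40:384,130:390],None,fx=1.7,fy=1.7,interpolation=cv2.INTER_CUBIC))
```

```text
[ 561.29585731 -218.24499342   87.8932563 ] 0.49618574487575823 [-7.52044653 -0.02428881 12.8789133 ]
```

View pics/w8b.png

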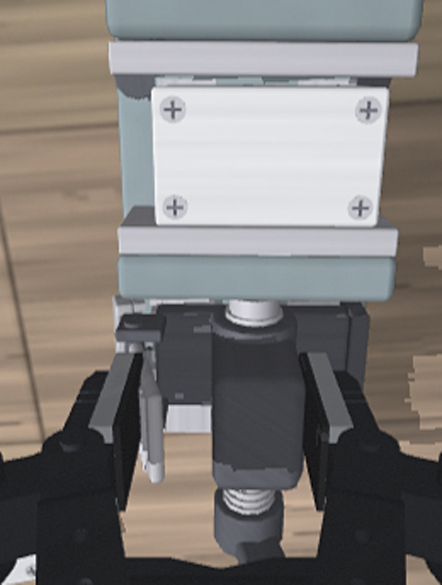

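Jaw against the box: sliding jaw strip at crop (120..397, 227..252), about 2 mm left at the fixed jaw, lever fully in. Travel was 21.1 mm, so the carriage is at about 27 mm, which is a rack gap. I let go here and back off to look at the crank.

apply_moves(series="0 0 0 0 0 0 0.1;0 0 0 0 0 0 -0.4;0 0 0 0 0 0 -0.7;0 0 0 0 0 0 -0.7;0 0 -2 0 0 0 -0.7;0 0 -3 0 0 0 -0.7;-2 0 -3 0 0 0 -0.7;-2 1 -2 0 0 0 -0.7;-1 1 -1 0 0 0 -0.7;0 0 0 0 0 0 -0.5")

```text
clock: 16.38
eef_pos: [582.1, -272.2, 200.5]
tcp_rot: [3.134, 0.003, 1.5]
contact_force: [-0.4, 1.2, -0.3]
opening: 0.754
```

apply_moves(series="0 0 0 0 0 0 -0.5;0 0 0 0 0 0 -0.5;0 0 0 0 0 0 -0.5;0 0 0 0 0 0 -0.5;0 0 0 0 0 0 -0.5;0 0 0 0 0 0 -0.5;0 0 0 0 0 0 -0.5;0 0 0 0 0 0 -0.5;0 0 0 0 0 0 -0.5;0 0 0 0 0 0 -0.5")

```text
clock: 17.22
eef_pos: [578.7, -269.3, 196.8]
tcp_rot: [-3.142, -0.0, 1.501]
contact_force: [-0.3, 0.7, 0.1]
opening: 0.755
```

Run:
```python
from h import *
s=r.sense();print(s['eef_pos'],s['opening'],s['contact_force'])
b=r.grab_frame('wrist'); cv2.imwrite('pics/w9.png',b)
cv2.imwrite('pics/w9b.png',cv2.resize(b[40:384,100:400],None,fx=1.7,fy=1.7,interpolation=cv2.INTER_CUBIC))
```

```text
[ 578.73719909 -269.29872648  196.77822802] 0.7547103502551511 [-0.29266768  0.70782774  0.05409753]
```

View pics/w9b.png

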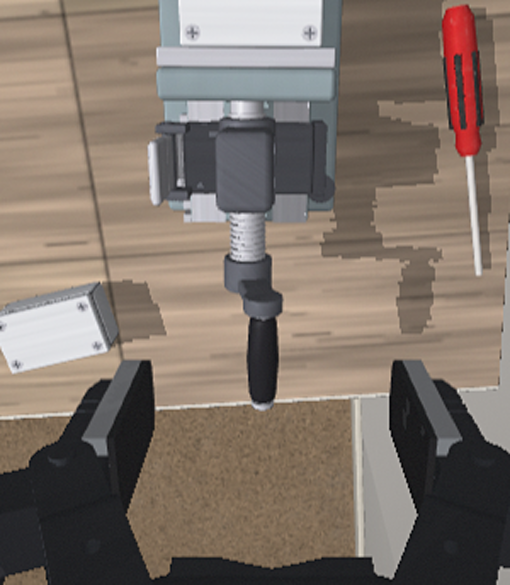

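The lever plate is back out at crop (149..160), about 51 mm over both faces, so it is at rest and locked. The handle runs from (263,320) to (262,402).

Run:
```python
from h import *
C=lambda u,v,z:tov(ray('wrist',100+u/1.7,40+v/1.7,z))
print('jaw top edge',C(158,48,65),C(334,48,65))
print('over faces',C(149,185,92),C(273,185,90),'block',C(218,150,90),C(273,205,90))
print('handle',C(263,320,87),C(262,402,87),'hub',C(226,280,56),C(269,280,56),'tcp',tov(r.sense()['eef_pos']))
```

```text
jaw top edge [-37.  -40.3] [ 36.8 -40.1]
over faces [-38.8 -93.1] [ 11.3 -93.4] block [-10.7 -79.4] [  11.3 -101.7]
handle [   7.  -154.7] [   6.5 -196.6] hub [ -11.6 -147.1] [   9.6 -147. ] tcp [   9.1 -132.1]
```

apply_moves(series="-1.2 -0.2 0 0 0 0 -0.3;-1.6 0 1 0 0 0 -0.3;-1.5 0 2 0 0 0 -0.3;0 0 2.5 0 0 0 -0.3;0 0 2 0 0 0 -0.3;0 0 1.7 0 0 0 -0.3;0 0 1.1 0 0 0 -0.3;0 0 0.6 0 0 0 -0.3;0 0 0 0 0 0 -0.3;0 0 0 0 0 0 -0.3")

```text
clock: 18.1
eef_pos: [573.9, -312.6, 88.0]
tcp_rot: [3.141, 0.0, 1.501]
contact_force: [0.3, -0.3, -0.6]
opening: 0.648
```

apply_moves(series="0 0 0 0 0 0 0.3;0 0 0 0 0 0 1;0 0 0 0 0 0 1;0 0 0 0 0 0 1;0 0 0 0 0 0 1;0 0 0 0 0 0 1;0 0 0 0 0 0 1;0 0 0 0 0 0 1;0 0 0 0 0 0 1;0 0 0 0 0 0 1", squeeze=35)

```text
clock: 18.93
eef_pos: [573.9, -312.3, 88.2]
tcp_rot: [3.141, 0.0, 1.501]
contact_force: [-3.9, -0.2, 5.3]
opening: 0.146
```

Run:
```python
from h import *
s=r.sense();print(s['eef_pos'],tov(s['eef_pos']),s['opening'],s['contact_force'],s['wrist_torque'])
```

```text
[ 573.88307185 -312.25078712   88.19613354] [   7.3 -175.3] 0.14622523056755563 [-3.8572471  -0.22222264  5.29709389] [-0.11057197  0.46640146 -0.08784537]
```

apply_moves(series="0.016 0.307 0.092 0 0 0 1;0.016 0.296 0.122 0 0 0 1;0.016 0.282 0.151 0 0 0 1;0.016 0.266 0.178 0 0 0 1;0.016 0.247 0.204 0 0 0 1;0.016 0.225 0.228 0 0 0 1;0.016 0.2 0.248 0 0 0 1;0.016 0.176 0.268 0 0 0 1;0.016 0.148 0.284 0 0 0 1;0.016 0.119 0.297 0 0 0 1")

```text
clock: 19.77
eef_pos: [595.4, -312.0, 66.1]
tcp_rot: [-3.139, -0.0, 1.501]
contact_force: [-7.8, -2.3, 2.6]
opening: 0.151
```

Run:
```python
from h import *
s=r.sense();print(tov(s['eef_pos']),s['eef_pos'][2],s['opening'],s['contact_force'],s['wrist_torque'])
for q0 in [1.24+i for i in range(6)]:
    q=q0+np.arange(11)/10;x=3.2*np.sin(q);z=3.2*np.cos(q)
    print('%.2f '%q0,';'.join('.016 %.3f %.3f 0 0 0 1'%(a,-b) for a,b in zip(np.diff(x),np.diff(z))))
```

```text
[  28.8 -173.5] 66.08994950616705 0.15053707212073314 [-7.77140817 -2.33794415  2.59694503] [-0.48473678  1.20700344  0.00696098]
1.24  .016 0.089 0.307 0 0 0 1;.016 0.058 0.315 0 0 0 1;.016 0.026 0.319 0 0 0 1;.016 -0.006 0.320 0 0 0 1;.016 -0.038 0.318 0 0 0 1;.016 -0.070 0.312 0 0 0 1;.016 -0.100 0.304 0 0 0 1;.016 -0.130 0.292 0 0 0 1;.016 -0.159 0.278 0 0 0 1;.016 -0.186 0.260 0 0 0 1
2.24  .016 -0.211 0.241 0 0 0 1;.016 -0.234 0.218 0 0 0 1;.016 -0.254 0.194 0 0 0 1;.016 -0.272 0.168 0 0 0 1;.016 -0.288 0.140 0 0 0 1;.016 -0.300 0.110 0 0 0 1;.016 -0.310 0.080 0 0 0 1;.016 -0.316 0.048 0 0 0 1;.016 -0.319 0.016 0 0 0 1;.016 -0.319 -0.015 0 0 0 1
3.24  .016 -0.316 -0.047 0 0 0 1;.016 -0.310 -0.079 0 0 0 1;.016 -0.301 -0.109 0 0 0 1;.016 -0.288 -0.139 0 0 0 1;.016 -0.273 -0.167 0 0 0 1;.016 -0.255 -0.193 0 0 0 1;.016 -0.234 -0.218 0 0 0 1;.016 -0.211 -0.240 0 0 0 1;.016 -0.186 -0.260 0 0 0 1;.016 -0.160 -0.277 0 0 0 1
4.24  .016 -0.131 -0.292 0 0 0 1;.016 -0.101 -0.303 0 0 0 1;.016 -0.071 -0.312 0 0 0 1;.016 -0.039 -0.317 0 0 0 1;.016 -0.007 -0.320 0 0 0 1;.016 0.025 -0.319 0 0 0 1;.016 0.057 -0.315 0 0 0 1;.016 0.088 -0.308 0 0 0 1;.016 0.118 -0.297 0 0 0 1;.016 0.147 -0.284 0 0 0 1
5.24  .016 0.175 -0.268 0 0 0 1;.016 0.201 -0.249 0 0 0 1;.016 0.224 -0.228 0 0 0 1;.016 0.246 -0.204 0 0 0 1;.016 0.265 -0.179 0 0 0 1;.016 0.282 -0.151 0 0 0 1;.016 0.295 -0.123 0 0 0 1;.016 0.306 -0.092 0 0 0 1;.016 0.314 -0.061 0 0 0 1;.016 0.318 -0.030 0 0 0 1
6.24  .016 0.320 0.002 0 0 0 1;.016 0.318 0.034 0 0 0 1;.016 0.313 0.066 0 0 0 1;.016 0.305 0.097 0 0 0 1;.016 0.294 0.127 0 0 0 1;.016 0.280 0.155 0 0 0 1;.016 0.263 0.182 0 0 0 1;.016 0.243 0.208 0 0 0 1;.016 0.221 0.231 0 0 0 1;.016 0.197 0.252 0 0 0 1
```

apply_moves(series="0.016 0.09 0.307 0 0 0 1;0.016 0.06 0.315 0 0 0 1;0.016 0.025 0.319 0 0 0 1;0.016 -0.005 0.32 0 0 0 1;0.016 -0.04 0.318 0 0 0 1;0.016 -0.07 0.312 0 0 0 1;0.016 -0.1 0.304 0 0 0 1;0.016 -0.13 0.292 0 0 0 1;0.016 -0.16 0.278 0 0 0 1;0.016 -0.186 0.26 0 0 0 1")

```text
clock: 20.6
eef_pos: [589.8, -310.5, 37.0]
tcp_rot: [-3.138, 0.0, 1.501]
contact_force: [-13.1, -4.0, 17.1]
opening: 0.149
```

Run:
```python
from h import *
s=r.sense();print(tov(s['eef_pos']),s['eef_pos'][2],s['opening'],s['contact_force'],s['wrist_torque'])
```

```text
[  23.  -172.4] 36.95015832510881 0.14946033770988854 [-13.08257652  -3.96467412  17.11211527] [-0.46232869  2.09750993  0.01792582]
```

Tangential force is about 5 N, friction only, with about 20 N pulling inwards. My circle runs about 2 mm too far out at lower right, so I correct for that and continue.

apply_moves(series="0.016 -0.29 0.18 0 0 0 1;0.016 -0.31 0.16 0 0 0 1;0.016 -0.26 0.194 0 0 0 1;0.016 -0.272 0.168 0 0 0 1;0.016 -0.288 0.14 0 0 0 1;0.016 -0.3 0.11 0 0 0 1;0 0 0 0 0 0 1;0 0 0 0 0 0 1;0 0 0 0 0 0 1;0 0 0 0 0 0 1")

```text
clock: 21.43
eef_pos: [577.3, -309.6, 28.5]
tcp_rot: [3.136, 0.003, 1.501]
contact_force: [1.8, -5.2, 5.6]
opening: 0.154
```

Run:
```python
from h import *
s=r.sense();print(tov(s['eef_pos']),s['eef_pos'][2],s['opening'],s['contact_force'],s['wrist_torque'])
q=2.84;f=s['contact_force'];print('tang',-f[0]*np.cos(q)+f[2]*np.sin(q),'rad',f[0]*np.sin(q)+f[2]*np.cos(q))
```

```text
[  10.5 -172.4] 28.539000688597184 0.15404357157657578 [ 1.82713341 -5.16349527  5.60436627] [-0.81101833 -0.35273383 -0.05041002]
tang 3.409393569311052 rad -4.808676872046994
```

apply_moves(series="0 -0.31 0.08 0 0 0 1;0 -0.316 0.048 0 0 0 1;0 -0.319 0.016 0 0 0 1;0 -0.319 -0.015 0 0 0 1;0 -0.316 -0.047 0 0 0 1;0 -0.31 -0.08 0 0 0 1;0 0 0 0 0 0 1;0 0 0 0 0 0 1;0 0 0 0 0 0 1;0 0 0 0 0 0 1")

```text
clock: 22.27
eef_pos: [557.9, -308.1, 26.8]
tcp_rot: [3.137, 0.002, 1.501]
contact_force: [5.2, -8.8, -10.0]
opening: 0.148
```

Run:
```python
from h import *
s=r.sense();print(tov(s['eef_pos']),s['eef_pos'][2],s['opening'],s['contact_force'],s['wrist_torque'])
q=3.4;f=s['contact_force'];print('tang',-f[0]*np.cos(q)+f[2]*np.sin(q),'rad',f[0]*np.sin(q)+f[2]*np.cos(q))
```

```text
[  -8.9 -172.3] 26.845569570078645 0.14825934130721583 [  5.1637944   -8.79633439 -10.03083065] [-1.26175354 -0.82337668 -0.13781712]
tang 7.555636615266696 rad 8.378227229710667
```

apply_moves(series="-0.05 -0.3 -0.09 0 0 0 1;-0.05 -0.29 -0.125 0 0 0 1;-0.05 -0.28 -0.155 0 0 0 1;0 -0.265 -0.18 0 0 0 1;0 0 0 0 0 0 1;0 0 0 0 0 0 1;0 0 0 0 0 0 1;0 0 0 0 0 0 1;0 0 0 0 0 0 1;0 0 0 0 0 0 1")

```text
clock: 23.1
eef_pos: [545.5, -307.3, 32.0]
tcp_rot: [3.139, 0.0, 1.501]
contact_force: [4.8, -1.1, -9.1]
opening: 0.148
```

Run:
```python
from h import *
s=r.sense();print(tov(s['eef_pos']),s['eef_pos'][2],s['opening'],s['contact_force'],s['wrist_torque'])
q=3.8;f=s['contact_force'];print('tang',-f[0]*np.cos(q)+f[2]*np.sin(q),'rad',f[0]*np.sin(q)+f[2]*np.cos(q))
b=r.grab_frame('wrist');cv2.imwrite('pics/w10.png',b)
for v in (0,):
  g=cv2.cvtColor(b,cv2.COLOR_BGR2GRAY);print([int(x) for x in g[0:130:2,250]])
```

```text
[ -21.3 -172.4] 31.96105852631645 0.1484885954557079 [ 4.77415622 -1.12039177 -9.09967699] [-0.08793643 -0.85740292 -0.04662541]
tang 9.343912598084462 rad 4.27644553252372
[218, 219, 219, 219, 219, 220, 220, 220, 220, 220, 221, 220, 221, 227, 64, 74, 76, 78, 79, 78, 77, 115, 114, 115, 115, 77, 79, 77, 77, 79, 81, 82, 82, 81, 80, 80, 80, 80, 81, 80, 80, 79, 79, 78, 78, 77, 79, 77, 79, 80, 79, 78, 79, 78, 78, 80, 79, 80, 79, 81, 78, 79, 77, 78, 79]
```

apply_moves(series="0 -0.245 -0.205 0 0 0 1;0 -0.225 -0.23 0 0 0 1;0 -0.2 -0.25 0 0 0 1;0 0 0 0 0 0 1;0 0 0 0 0 0 1;0 0 0 0 0 0 1;0 0 0 0 0 0 1;0 0 0 0 0 0 1;0 0 0 0 0 0 1;0 0 0 0 0 0 1")

```text
clock: 23.98
eef_pos: [538.3, -306.7, 38.9]
tcp_rot: [3.14, -0.0, 1.501]
contact_force: [6.3, -1.4, -11.1]
opening: 0.145
```

Run:
```python
from h import *
s=r.sense();print(tov(s['eef_pos']),s['eef_pos'][2],s['opening'],s['contact_force'],s['wrist_torque'])
q=4.1;f=s['contact_force'];print('tang',-f[0]*np.cos(q)+f[2]*np.sin(q),'rad',f[0]*np.sin(q)+f[2]*np.cos(q))
```

```text
[ -28.6 -172.3] 38.855471301127146 0.14493528180117143 [  6.30171485  -1.41683346 -11.13987546] [-0.17780635 -0.88425438 -0.10826279]
tang 12.737881709977621 rad 1.2469181602753387
```

The tangential force rose 3.4, 7.6, 9.3, 12.7 N, past the 9 N mark, so the box should be tight. I release the handle, rise clear and inspect.

apply_moves(series="0 0 0 0 0 0 0.4;0 0 0 0 0 0 0.1;0 0 0 0 0 0 0.1;0 0 -1.5 0 0 0 0.1;0 0 -3 0 0 0 0.1;0 0 -3.5 0 0 0 0.1;0 1 -3.5 0 0 0 0.1;0 1.5 -3 0 0 0 0.1;2 1 -2 0 0 0 -0.5;2 0 0 0 0 0 -0.5")

```text
clock: 24.82
eef_pos: [578.9, -270.9, 210.4]
tcp_rot: [3.133, 0.003, 1.5]
contact_force: [0.3, 0.5, -0.1]
opening: 0.719
```

apply_moves(series="2 0 0 0 0 0 -0.5;1 0 0 0 0 0 -0.5;0 0 0 0 0 0 -0.5;0 0 0 0 0 0 -0.5;0 0 0 0 0 0 -0.5;0 0 0 0 0 0 -0.5;0 0 0 0 0 0 -0.5;0 0 0 0 0 0 -0.5;0 0 0 0 0 0 -0.5;0 0 0 0 0 0 -0.5")

```text
clock: 25.65
eef_pos: [577.1, -239.8, 204.5]
tcp_rot: [-3.141, -0.0, 1.5]
contact_force: [1.2, -0.7, 0.0]
opening: 0.753
```

Run:
```python
from h import *
s=r.sense();print(s['eef_pos'],s['opening'],s['contact_force'])
b=r.grab_frame('wrist'); cv2.imwrite('pics/w11.png',b)
cv2.imwrite('pics/w11b.png',cv2.resize(b[40:384,100:400],None,fx=1.7,fy=1.7,interpolation=cv2.INTER_CUBIC))
```

```text
[ 577.10740729 -239.76311045  204.53625572] 0.7529496477008032 [ 1.16989116e+00 -6.83488897e-01  4.59437308e-04]
```

View pics/w11b.png

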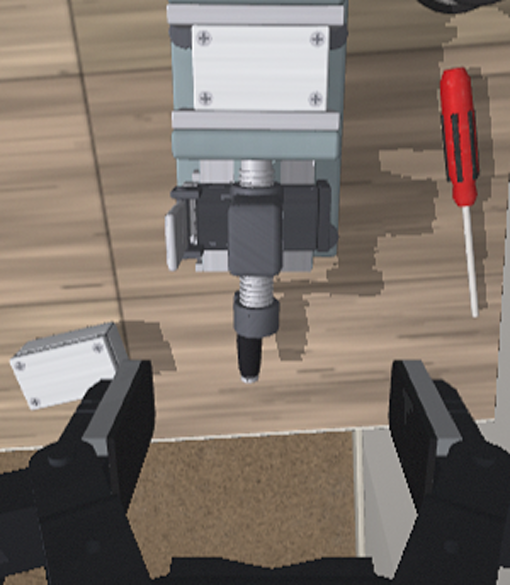

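The box is closed against both jaws. The lever plate is at rest, at crop (167..180). But the crank handle has swung back to the bottom, at crop (249,360). At 12.7 N the screw load was above its friction, so it back-drove. I will regrip and tighten only to about 9 N so that it stays put.

Run:
```python
from h import *
C=lambda u,v,z:tov(ray('wrist',100+u/1.7,40+v/1.7,z))
print('fixed edge',C(250,24.5,65),'box',C(193,27,65),C(329,27,65),C(329,110,65),C(193,110,65),'jaw',C(174,112,65),C(339,112,65))
print('hub',C(235,318,56),C(278,318,56),'handle',C(238,340,25),C(262,340,25),C(243,380,25),C(257,380,25))
print('lever',C(168,225,92),C(281,225,90),'tcp',tov(r.sense()['eef_pos']))
```

```text
fixed edge [-2.4 -1. ] box [-26.8  -2.1] [31.4 -2. ] [ 32.5 -36.3] [-28.2 -36.4] jaw [-36.7 -37.3] [ 37.  -37.1]
hub [ -11.9 -141.4] [  10.5 -141.4] handle [ -12.5 -169.1] [   1.6 -169.1] [  -9.9 -195.6] [  -1.5 -195.6]
lever [-37.2 -82.3] [ 11.  -82.7] tcp [   5.3 -102.7]
```

apply_moves(series="-1.5 -0.3 0 0 0 0 -0.3;-2.5 -0.4 0 0 0 0 -0.3;-2.2 -0.4 1.5 0 0 0 -0.3;-0.7 0 2.5 0 0 0 -0.3;0 0 3 0 0 0 -0.3;0 0 3 0 0 0 -0.3;0 0 3 0 0 0 -0.3;0 0 2.2 0 0 0 -0.3;0 0 1 0 0 0 -0.3;0 0 0 0 0 0 -0.3")

```text
clock: 26.53
eef_pos: [559.7, -307.4, 40.2]
tcp_rot: [-3.138, -0.002, 1.501]
contact_force: [0.9, 1.0, 0.8]
opening: 0.648
```

apply_moves(series="0 0 0.75 0 0 0 -0.3;0 0 0.5 0 0 0 -0.3;0 0 0.3 0 0 0 -0.3;0 0 0 0 0 0 0.3;0 0 0 0 0 0 1;0 0 0 0 0 0 1;0 0 0 0 0 0 1;0 0 0 0 0 0 1;0 0 0 0 0 0 1;0 0 0 0 0 0 1")

```text
clock: 27.37
eef_pos: [561.7, -307.6, 27.6]
tcp_rot: [3.141, 0.0, 1.501]
contact_force: [0.1, -0.1, 4.0]
opening: 0.147
```

Run:
```python
from h import *
s=r.sense();print(tov(s['eef_pos']),s['eef_pos'][2],s['opening'],s['contact_force'],s['wrist_torque'])
```

```text
[  -5.2 -171.5] 27.558248250918414 0.1474291749117967 [ 0.07436424 -0.10010089  4.04858554] [ 0.07447752  0.04653232 -0.03987916]
```

apply_moves(series="0 -0.315 -0.06 0 0 0 1;0 -0.305 -0.09 0 0 0 1;0 -0.296 -0.12 0 0 0 1;0 -0.28 -0.15 0 0 0 1;0 -0.266 -0.177 0 0 0 1;0 0 0 0 0 0 1;0 0 0 0 0 0 1;0 0 0 0 0 0 1;0 0 0 0 0 0 1;0 0 0 0 0 0 1")

```text
clock: 28.2
eef_pos: [547.4, -306.6, 32.5]
tcp_rot: [3.14, 0.0, 1.501]
contact_force: [5.0, -0.2, -6.3]
opening: 0.147
```

Run:
```python
from h import *
s=r.sense();print(tov(s['eef_pos']),s['eef_pos'][2],s['opening'],s['contact_force'],s['wrist_torque'])
q=np.pi-np.arcsin((tov(s['eef_pos'])[0]+.7)/32);f=s['contact_force'];print(q,'tang',-f[0]*np.cos(q)+f[2]*np.sin(q),'rad',f[0]*np.sin(q)+f[2]*np.cos(q))
```

```text
[ -19.5 -171.5] 32.54602342499576 0.147421515734623 [ 5.01964844 -0.15610122 -6.29638172] [-0.08475419 -0.78618725 -0.05867568]
3.7695586382267416 tang 7.761145081141946 rad 2.1461407888314
```

apply_moves(series="0 -0.18 -0.15 0 0 0 1;0 -0.18 -0.16 0 0 0 1;0 0 0 0 0 0 1;0 0 0 0 0 0 1;0 0 0 0 0 0 1;0 0 0 0 0 0 1;0 0 0 0 0 0 1;0 0 0 0 0 0 1;0 0 0 0 0 0 1;0 0 0 0 0 0 1")

```text
clock: 29.03
eef_pos: [543.6, -306.3, 35.4]
tcp_rot: [3.141, 0.0, 1.501]
contact_force: [5.5, -1.5, -9.2]
opening: 0.148
```

Run:
```python
from h import *
s=r.sense();print(tov(s['eef_pos']),s['eef_pos'][2],s['opening'],s['contact_force'])
q=np.pi-np.arcsin((tov(s['eef_pos'])[0]+.7)/32);f=s['contact_force'];print(q,'tang',-f[0]*np.cos(q)+f[2]*np.sin(q),'rad',f[0]*np.sin(q)+f[2]*np.cos(q))
```

```text
[ -23.4 -171.5] 35.35493596732211 0.14758014692115548 [ 5.51249934 -1.48947195 -9.21999762]
3.9302037297230505 tang 10.42581768408448 rad 2.588113350651437
```

apply_moves(series="0 0.06 0.06 0 0 0 1;0 0 0 0 0 0 1;0 0 0 0 0 0 1;0 0 0 0 0 0 0.5;0 0 0 0 0 0 0.1;0 0 0 0 0 0 0.1;0 0 0 0 0 0 0.1;0 0 0 0 0 0 0.1;0 0 -1.5 0 0 0 0.1;0 0 -3 0 0 0 0.1")

```text
clock: 29.87
eef_pos: [541.7, -305.2, 78.1]
tcp_rot: [-3.136, -0.002, 1.501]
contact_force: [-1.2, 1.3, -0.0]
opening: 0.455
```

apply_moves(series="0 0 -3.5 0 0 0 0.1;0 1 -3.5 0 0 0 0.1;0 1.5 -3 0 0 0 0.1;2 1 -2 0 0 0 -0.5;2 0 0 0 0 0 -0.5;2 0 0 0 0 0 -0.5;1 0 0 0 0 0 -0.5;0 0 0 0 0 0 -0.5;0 0 0 0 0 0 -0.5;0 0 0 0 0 0 -0.5")

```text
clock: 30.7
eef_pos: [583.4, -239.7, 200.3]
tcp_rot: [-3.141, 0.0, 1.501]
contact_force: [0.8, -0.1, 0.2]
opening: 0.75
```

Run:
```python
from h import *
s=r.sense();print(s['eef_pos'],s['opening'],s['contact_force'])
b=r.grab_frame('wrist'); cv2.imwrite('pics/w12.png',b)
cv2.imwrite('pics/w12b.png',cv2.resize(b[40:384,100:400],None,fx=1.7,fy=1.7,interpolation=cv2.INTER_CUBIC))
```

```text
[ 583.40899997 -239.6510619   200.32634411] 0.7498188625988246 [ 0.83426151 -0.08086683  0.20909196]
```

View pics/w12b.png

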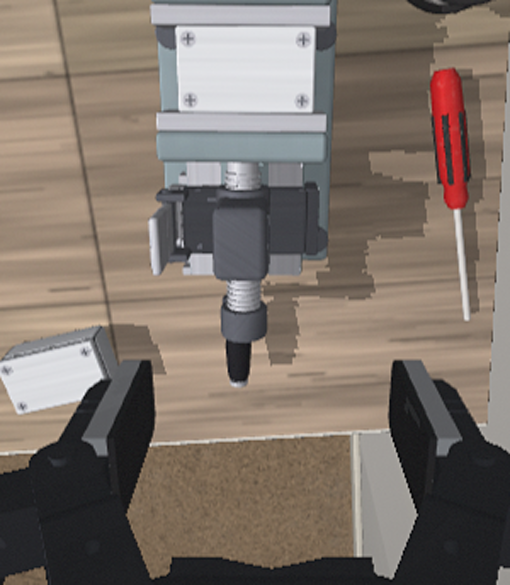

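Run:
```python
from h import *
C=lambda u,v,z:tov(ray('wrist',100+u/1.7,40+v/1.7,z))
print('hub',C(221,322,56),C(266,322,56),'handle',C(226,345,25),C(251,345,25),C(231,382,25),C(246,382,25))
print('lever',C(151,225,92),C(268,225,90),'fixed',C(240,25,65),'box',C(245,27,65),C(245,112,65))
```

```text
hub [ -12.6 -141.5] [  10.5 -141.5] handle [ -13. -170.] [   1.5 -170. ] [ -10.6 -194.3] [  -1.7 -194.3]
lever [-37.3 -81. ] [ 11.7 -81.4] fixed [-0.2 -1.3] box [ 1.9 -2.1] [  1.5 -36.7]
```

The handle is back at q≈3.29, the same angle as after the first release. I regrip and step slowly to see how load varies with angle.

apply_moves(series="-1.5 -0.5 0 0 0 0 -0.3;-2.5 -0.6 0 0 0 0 -0.3;-2.2 -0.6 1.5 0 0 0 -0.3;-0.7 0 2.5 0 0 0 -0.3;0 0 3 0 0 0 -0.3;0 0 3 0 0 0 -0.3;0 0 3 0 0 0 -0.3;0 0 2.2 0 0 0 -0.3;0 0 1 0 0 0 -0.3;0 0 0 0 0 0 -0.3")

```text
clock: 31.58
eef_pos: [560.0, -306.5, 35.9]
tcp_rot: [-3.137, -0.002, 1.5]
contact_force: [0.6, -0.0, 0.7]
opening: 0.648
```

apply_moves(series="0 0 0.5 0 0 0 -0.3;0 0 0.4 0 0 0 -0.3;0 0 0.2 0 0 0 -0.3;0 0 0 0 0 0 0.3;0 0 0 0 0 0 1;0 0 0 0 0 0 1;0 0 0 0 0 0 1;0 0 0 0 0 0 1;0 0 0 0 0 0 1;0 0 0 0 0 0 1")

```text
clock: 32.42
eef_pos: [562.1, -306.7, 28.0]
tcp_rot: [3.141, 0.0, 1.501]
contact_force: [-0.2, 0.4, 4.7]
opening: 0.144
```

apply_moves(series="0 -0.16 -0.03 0 0 0 1;0 -0.16 -0.04 0 0 0 1;0 0 0 0 0 0 1;0 0 0 0 0 0 1;0 0 0 0 0 0 1;0 0 0 0 0 0 1;0 0 0 0 0 0 1;0 0 0 0 0 0 1;0 0 0 0 0 0 1;0 0 0 0 0 0 1")

```text
clock: 33.25
eef_pos: [560.5, -306.6, 28.5]
tcp_rot: [3.138, 0.001, 1.501]
contact_force: [7.3, 0.7, -2.4]
opening: 0.146
```

apply_moves(series="0 -0.16 -0.05 0 0 0 1;0 -0.15 -0.05 0 0 0 1;0 0 0 0 0 0 1;0 0 0 0 0 0 1;0 0 0 0 0 0 1;0 0 0 0 0 0 1;0 0 0 0 0 0 1;0 0 0 0 0 0 1;0 0 0 0 0 0 1;0 0 0 0 0 0 1")

```text
clock: 34.08
eef_pos: [557.3, -306.4, 29.2]
tcp_rot: [3.138, 0.001, 1.501]
contact_force: [7.3, 0.4, -5.4]
opening: 0.146
```

Resistance is 7.6–8.6 N just above q≈3.3, so load was being held even there. One small step to about 9 N, then I let go.

apply_moves(series="0 -0.1 -0.04 0 0 0 1;0 0 0 0 0 0 1;0 0 0 0 0 0 1;0 0 0 0 0 0 1;0 0 0 0 0 0 1;0 0 0 0 0 0 1;0 0 0 0 0 0 1;0 0 0 0 0 0 1;0 0 0 0 0 0 1;0 0 0 0 0 0 1")

```text
clock: 34.92
eef_pos: [556.2, -306.3, 29.5]
tcp_rot: [3.138, 0.001, 1.501]
contact_force: [7.7, 0.4, -6.4]
opening: 0.149
```

apply_moves(series="0 0.05 0.02 0 0 0 1;0 0.05 0.02 0 0 0 1;0 0.05 0.02 0 0 0 1;0 0 0 0 0 0 1;0 0 0 0 0 0 1;0 0 0 0 0 0 1;0 0 0 0 0 0 1;0 0 0 0 0 0 1;0 0 0 0 0 0 1;0 0 0 0 0 0 1")

```text
clock: 35.75
eef_pos: [556.4, -306.3, 29.2]
tcp_rot: [3.141, 0.0, 1.501]
contact_force: [4.4, 0.4, -1.6]
opening: 0.146
```

apply_moves(series="0 0.05 0.02 0 0 0 1;0 0.05 0.02 0 0 0 1;0 0.05 0.02 0 0 0 1;0 0 0 0 0 0 1;0 0 0 0 0 0 1;0 0 0 0 0 0 1;0 0 0 0 0 0 1;0 0 0 0 0 0 1;0 0 0 0 0 0 1;0 0 0 0 0 0 1")

```text
clock: 36.58
eef_pos: [557.6, -306.3, 28.6]
tcp_rot: [3.141, 0.0, 1.501]
contact_force: [1.7, 0.1, 5.1]
opening: 0.145
```

With about zero hand force the handle stays at q≈3.44, so the screw holds itself near its greatest retainable load. Now I let go and verify.

apply_moves(series="0 0 0 0 0 0 0.6;0 0 0 0 0 0 0.3;0 0 0 0 0 0 0;0 0 0 0 0 0 0;0 0 0 0 0 0 0;0 0 -1 0 0 0 0;0 0 -2 0 0 0 0;0 0 -3 0 0 0 0;0 0 -3.5 0 0 0 0;0 1 -3.5 0 0 0 0")

```text
clock: 37.42
eef_pos: [565.6, -306.4, 159.9]
tcp_rot: [-3.139, -0.001, 1.5]
contact_force: [1.4, -0.4, -0.5]
opening: 0.501
```

apply_moves(series="0 0.5 -3.5 0 0 0 0;1 0 -1 0 0 0 -0.5;2 0 0 0 0 0 -0.5;2 0 0 0 0 0 -0.5;2 0 0 0 0 0 -0.5;0 0 0 0 0 0 -0.5;0 0 0 0 0 0 -0.5;0 0 0 0 0 0 -0.5;0 0 0 0 0 0 -0.5;0 0 0 0 0 0 -0.5")

```text
clock: 38.25
eef_pos: [577.3, -238.3, 203.5]
tcp_rot: [3.142, 0.0, 1.5]
contact_force: [0.3, -0.3, -0.3]
opening: 0.751
```

Run:
```python
from h import *
s=r.sense();print(s['eef_pos'],s['opening'],s['contact_force'])
b=r.grab_frame('wrist'); cv2.imwrite('pics/w13.png',b)
cv2.imwrite('pics/w13b.png',cv2.resize(b[40:384,100:400],None,fx=1.7,fy=1.7,interpolation=cv2.INTER_CUBIC))
```

```text
[ 577.30327529 -238.27037953  203.48045125] 0.7505173281264469 [ 0.33589345 -0.28692494 -0.32339584]
```

View pics/w13b.png

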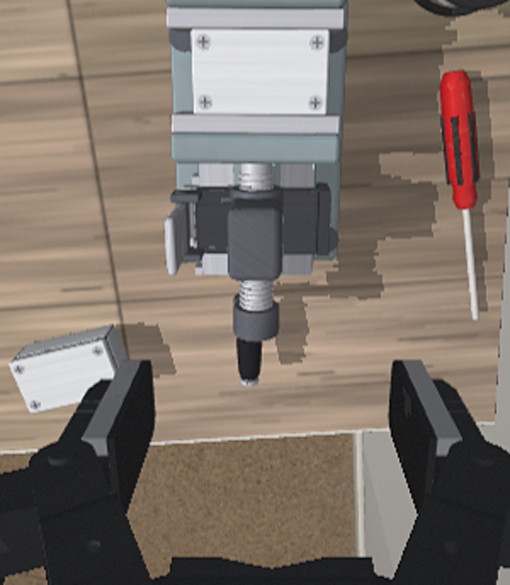

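Everything is in place. The box is square between both jaws, at crop (192..329, 28..113). The lever plate is out at rest, the handle holds at about (248,365), and the hand is clear. I hand the job in.

```bash
python3 -c "
from rig import r
print(r.sign_off(), r.sense()['clock'])"
```

```text
the job is handed in; nothing more can be done
the job is handed in; nothing more can be done
```

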